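Shuttle the specimen jar past the spring catch to the reader

TASK

Bring the amber specimen jar to the optical reader on its blue shuttle: press the orange spring catch bar down and, keeping it held down the whole way, push the shuttle along its lane past the catch until it is fully home against the reader; only then let the bar spring up so that the catch locks behind the shuttle. It is all pressing and pushing with the fingertips: do not touch or lift the jar, and leave everything else on the bench where it stands.

Things in the scene. Friction and masses are not known exactly. Their poses are not given: they have to be found in the camera images.
- dock: Fixed dock, aluminium base plate 155 x 335 mm, 12 mm thick, with a straight lane; placed and turned anew each time. Origin under the lane's centre line at bench height. +y: the way the shuttle travels, to the reader; +x: the side of the catch bar; z up. Lane guides are at most 24 mm high.
- reader (a point): Centre of the face of the optical reader that stops the shuttle: dock x = 0, y = +92 mm, 62 mm above the bench. The reader is a cream box, fixed on the dock, 100 mm wide (x), 72 mm long (y), top 88 mm above the bench.
- shuttle (a joint): Travel of the blue shuttle along dock +y, m: 0 at the start, 0.108 home on the reader's hard stop. Friction 1.5 N; stays where left. With the catch up the tooth stops it at 0.010; from 0.102 on it is past the tooth. Hollow below: if the bar is let go half-way the tooth rises inside and stops it. Deck 80 x 80 mm, centre at dock x = 0, y = -56 mm + travel, top 32 mm above the bench.
- push_face (a point): Middle of the rear (-y) face of the wing of the shuttle's upright blue push plate (6 mm thick): dock x = +66, y = -96 mm + travel, 64 mm above the bench. The wing (dock x +30 to +82 mm, 52 to 76 mm above the bench) hangs over the bar, 4 mm above it. A fingertip standing on the bar behind the wing (its -y side) pushes the shuttle with its side as it moves along +y.
- catch (a joint): How far the orange catch bar is pressed down, m: 0 up (sprung), 0.012 at its bottom stop. Its tooth clears the shuttle from 0.007 on. About 3 N to start it, 7 N at the bottom; it springs up by itself.
- catch_top (a point): Centre of the top of the orange catch bar, moving with it: dock x = +66, y = -61 mm, 48 mm above the bench when up. The bar is level, 28 mm wide (x), 178 mm long (dock y -150 to +28 mm), and goes straight down wherever along it one presses.
- tooth (a point): Centre of the top of the yellow tooth of the catch bar, which stands across the lane in front of the shuttle and moves with the bar: dock x = +34, y = 0, 25 mm above the bench when up. 12 mm thick along y.
- seat (a point): Centre of the jar's seat on the shuttle: the deck's top, 32 mm above the bench, moving with the shuttle (dock x = 0, y = -48 mm + travel). White walls 8 mm high stand round the seat.
- jar: Amber specimen jar with a white cap, 40 mm diameter, 46 mm tall, 60 to 110 g, standing loose in the seat on the shuttle; origin at the centre of its underside, z up its axis. Not to be touched; it rides along.
- reagent: Bystander: amber reagent bottle, 52 mm diameter, 105 mm tall, beside the dock on its -x side; origin under its centre.
- dropper: Bystander: white dropper bottle with red cap, 34 mm diameter, 65 mm tall, beside the dock on its -x side; origin under its centre.
- petri: Bystander: stack of two petri dishes, 90 mm diameter, 36 mm tall, beyond the dock on its +x side; origin under its centre.
- beaker: Bystander: glass beaker, 68 mm diameter, 85 mm tall; origin under its centre.
- slide_box: Bystander: blue slide box, 75 x 50 x 30 mm; origin under its centre.
- tube_rack: Bystander: white test tube rack, 60 x 90 mm, 88 mm tall over the tubes; origin under its centre.

How it is judged:
By the outcome, as a careful person would: the job done as asked, in the order asked, and still so for the second after the job is handed in, with the robot touching nothing.
It also fails if it takes over 38 s, if anything falls off the work surface, if the arm or the gripper's body presses on something with over 40 N, if the wrist force passes 120 N, or if a joint passes its speed limit or range.

ROBOT

A 6-joint arm with a two-finger parallel gripper is mounted at the origin on the work surface. World frame = base frame: x ahead of the robot, y to its left, z up, the work surface at z = 0. Lengths are in m, angles in rad, forces in N, time in s.
With the tool pointing down it reaches from about 0.225 to 0.875 m from the base axis. Payload 3.4 kg.
Tool frame: the origin (TCP) lies between the finger pads; the fingertips stand 14 mm ahead of it and the grasp point (between the pads) lies 5 mm behind it; z points along the fingers, y is the direction in which the jaws open and shut (so a half turn about z gives the same grasp; the last joint's range is limited). The gripper opens to 85 mm and grips with 20 to 120 N. Pads are 22 mm wide; open, the fingers measure 114 mm over their backs; the gripper's body (76 mm by 85 mm) begins 54 mm behind the grasp point. The pads swing forward as they close: fully open they stand 13 mm farther back than shut.
Start: joints at [-1.367, 0.276, 1.505, -0, 1.361, -0.121], TCP at [0.183, -0.545, 0.216] pointing down, gripper open.
Joint ranges: [-2.89, 2.89], [-0.75, 2.08], [0.22, 2.7], [-1.18, 4.32], [0.11, 2.71], [-2.7, 2.7]. Speed limits (rad/s): [2.57, 2.57, 3.14, 3.14, 3.14, 3.14].

INTERFACE

Orientations are given as a unit quaternion [w, x, y, z].
In Python, from rig import manip, get_image, job gives the robot as it stands. The module is installed in compiled form; this text tells all that it offers.
- The arm moves only by the tool step_arm, never from a script. Its argument "moves" is one flat list of numbers, 5 for each row, row after row: the shift along the tool's x, y, z as a fraction of full scale, then the turn about the tool's z as a fraction of full scale, then the gripper's target within -1 to 1 (shut at 1, half-way at 0, fully open at -1). In form: [dx, dy, dz, twist, hand, dx, dy, dz, twist, hand, ...]. A call has 1 to 5 rows; each row is the pose to reach, as a shift and turn from the pose commanded when the call began, along the tool's axes at that moment, turning the shorter way round; what a row does not reach only later rows make up. Full scale, the value 1, is 500 mm for a shift and pi rad for a turn. A row lasts 1/10 s, in which the tool goes at most 50 mm and 8.59 degrees, less where a joint would pass 70% of its speed; a pose out of reach is approached as far as the arm can. A call with a number of a shift or a turn outside -1 to 1 is refused whole. A call with a gripper value outside its range is refused whole. The fingers move at their own pace and stop on an object; "force" is the grip in N (left out, the last holds). Time passes only in rows, so rows that repeat a pose let the fingers close. It gives the time, the measured TCP pose, the force and the opening at its end, in the units of the state.
- manip.get_state(): the state, without advancing time (a new reading comes with each control period).
- get_image(name): name is "scene" or "top"; returns a dict with "frame" (480x640x3 uint8, blue, green, red), "fx", "fy", "cx", "cy" (pixels), "k1" (the pictures are not rectified: a ray, as slopes to the right and down, at radius r is drawn at 1 + k1 r^2 times it, then the intrinsics apply), "rvec" (rotation vector, rad) and "tvec" (3), from world to camera coordinates, as OpenCV has them. Camera axes: x right, y down, z forward; pixel columns grow to the right and rows downward; lengths in m; the calibration is good to about 2 mm. A picture is of the moment at which its call begins. There is no depth.
- job.sign_off(): hands the job in, once; it reports no verdict.
The state is a dict: "clock": time; "qpos": joint angles; "qd": joint speeds; "effort": joint torques, N m; "position": TCP position; "ee_rot": TCP orientation; "contact_force": force on the tool from outside, world axes, zero at the start; "moment": the same for the moment, N m; "width": finger opening in m.
Only numpy, scipy, OpenCV 4.12 (cv2) and the standard library are available. Lean on these libraries where they do the work, as an engineer would, in place of code of your own. Each camera call takes 0.05 s, during which the arm holds its last target. There are 200 camera calls.

## Working session

There is one attempt and no reset: what is moved stays moved. The work goes in short steps, Python scripts to look and compute and a tool call to move; the robot and the scene stay as the last step left them, time stands still between calls to the robot, and variables do not carry over. Pictures are saved under pics/ and viewed, about 8 in all and at most 12, crops included, and the job is handed in when it is done.

Besides the shell and the picture viewer there is one more tool, called after ">>>" by a JSON object that holds its "name" and its "arguments". step_arm: Moves the arm, as the interface text tells. Its arguments: {"type":"object","properties":{"moves":{"type":"array","items":{"type":"number","minimum":-1,"maximum":1}},"force":{"type":"number"}},"required":["moves"]}

```bash
mkdir -p pics
cat > h.py <<'E'
import numpy as np, cv2
from rig import manip, get_image, job
def cam(n):
    d=get_image(n); return d
def save(d,f): cv2.imwrite('pics/'+f,d['frame'])
E
python3 - <<'E'
from h import *
import pickle
for n in('top','scene'):
    d=cam(n); save(d,n+'1.png'); pickle.dump(d,open(n+'1.pkl','wb')); print(n,{k:d[k] for k in d if k!='frame'})
print(manip.get_state())
E
```

```text
top {'fx': 438.6763668213834, 'fy': 438.6763668213834, 'cx': 324.1837660044116, 'cy': 234.34222646404405, 'k1': -0.0711405871238901, 'rvec': array([ 2.21197411, -2.16353556,  0.06911817]), 'tvec': array([-0.03419167,  0.55143342,  1.03413676])}
scene {'fx': 443.91132662469965, 'fy': 443.91132662469965, 'cx': 320.7009730636787, 'cy': 241.56771449518735, 'k1': -0.01282447612749363, 'rvec': array([ 1.83540267,  1.73681527, -0.70045639]), 'tvec': array([-0.02318418, -0.37456647,  1.38972618])}
{'clock': 0.1, 'qpos': array([-1.36696189e+00,  2.76513872e-01,  1.50601999e+00, -9.87933557e-06,
        1.36069328e+00, -1.20985566e-01]), 'qd': array([ 7.59910799e-04, -4.18242467e-06, -3.98488390e-03,  8.98933486e-04,
       -7.21851247e-04,  2.17585938e-04]), 'effort': array([ 8.80904408e-04, -4.17699623e+01, -2.46405387e+01, -3.19446663e-04,
        5.80639797e-03,  1.30888665e-05]), 'position': array([ 0.18340158, -0.54443828,  0.21563106]), 'ee_rot': array([-8.16342221e-04,  9.86839963e-01,  1.61697926e-01, -3.86702162e-05]), 'contact_force': array([0.10146173, 0.6600839 , 0.22238743]), 'moment': array([ 0.02652979, -0.01308391, -0.07262901]), 'width': 0.08529719023539828}
```

View pics/top1.png

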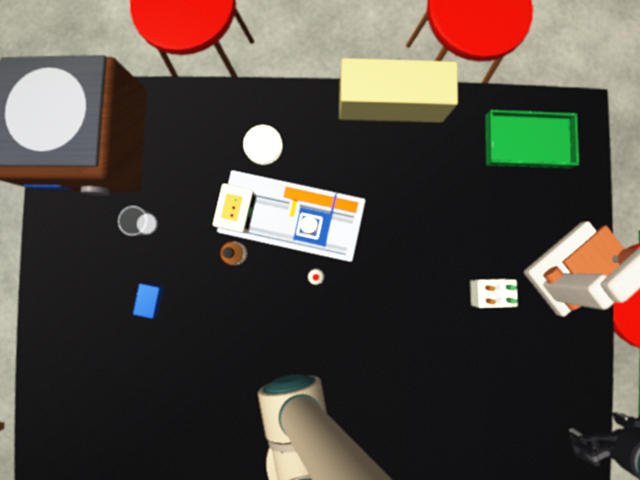

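View pics/scene1.png

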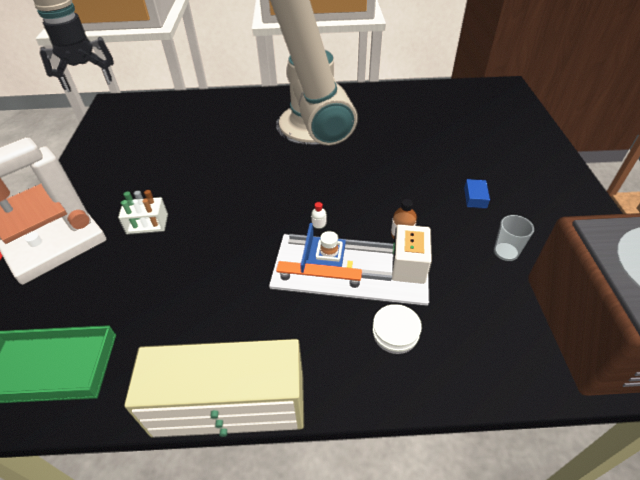

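The top view shows the dock around (290,215) px, with the reader at (233,208), the orange bar running (285,190)–(357,208), and the wing line near (333,203). In the scene view the dock is around (350,265). I'll zoom in on both to fit the dock pose.

Run:
```python
import pickle,cv2,numpy as np
t=pickle.load(open('top1.pkl','rb'))['frame'][160:270,200:375]; s=pickle.load(open('scene1.pkl','rb'))['frame'][215:310,262:442]
t=cv2.resize(t,None,fx=4,fy=4,interpolation=cv2.INTER_CUBIC); s=cv2.resize(s,None,fx=4,fy=4,interpolation=cv2.INTER_CUBIC)
cv2.imwrite('pics/tc.png',t); cv2.imwrite('pics/sc.png',s)
```

```text
(no output)
```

View pics/tc.png

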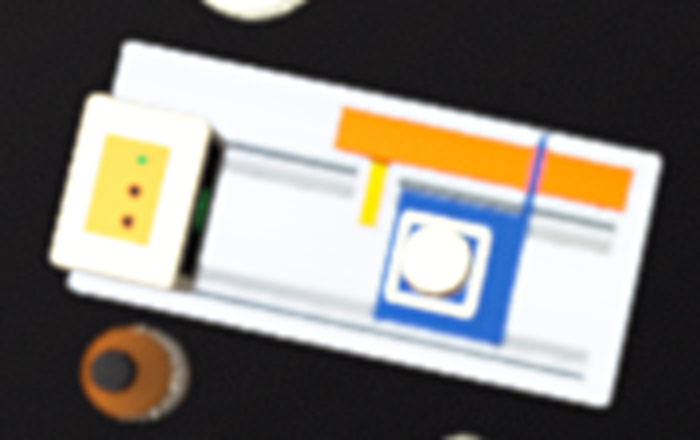

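View pics/sc.png

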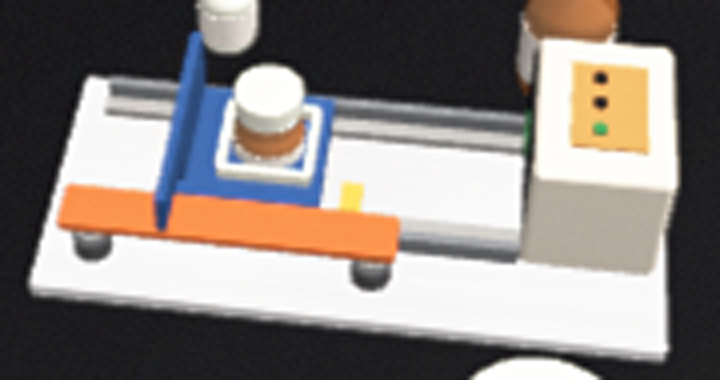

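Top crop: bar corners at (344,107), (335,148), (633,170) and (625,211), with reader top corners at (90,93), (218,127), (182,291) and (50,265). Scene crop: bar back corners at (67,185) and (400,218), with reader top corners at (540,40), (675,50), (674,188) and (530,180). The bystanders are clear of the bar.

```bash
cat >> h.py <<'E'
def proj(P,d):
    return cv2.projectPoints(np.asarray(P,float),d['rvec'],d['tvec'],np.array([[d['fx'],0,d['cx']],[0,d['fy'],d['cy']],[0,0,1]]),np.array([d['k1'],0,0,0,0]))[0][:,0]
def d2w(p,D):
    x,y,a=D[:3]; p=np.atleast_2d(p).astype(float); c,s=np.cos(a),np.sin(a)
    return np.c_[x+c*p[:,0]-s*p[:,1], y+s*p[:,0]+c*p[:,1], p[:,2]]
E
cat > fit.py <<'E'
from h import *
import pickle
from scipy.optimize import least_squares
T=pickle.load(open('top1.pkl','rb')); S=pickle.load(open('scene1.pkl','rb'))
b=lambda x,y,z:(x/1e3,y/1e3,z/1e3)
tp=[b(80,28,48),b(52,28,48),b(80,-150,48),b(52,-150,48),b(50,164,88),b(50,92,88),b(-50,92,88),b(-50,164,88)]
tu=np.array([(344,107),(335,148),(633,170),(625,211),(90,93),(218,127),(182,291),(50,265)])
sp=[b(52,-150,48),b(52,28,48),b(-50,92,88),b(-50,164,88),b(50,164,88),b(50,92,88)]
su=np.array([(67,185),(400,218),(540,40),(675,50),(674,188),(530,180)])
tu=(tu+.5)/4-.5+[200,160]; su=(su+.5)/4-.5+[262,215]
def f(D): return np.r_[(proj(d2w(tp,D),T)-tu).ravel(),(proj(d2w(sp,D),S)-su).ravel()]
for part in (slice(None),slice(0,16),slice(16,None)):
    r=least_squares(lambda D:f(D)[part],[.5,0,-.2],loss='soft_l1'); D=r.x
    print(D,np.degrees(D[2])); print(f(D).reshape(-1,2).round(1).tolist())
    if part==slice(None): np.save('D.npy',D)
E
python3 fit.py
```

```text
[ 0.57994804  0.06079299 -0.19382692] -11.105464331393469
[[-0.7, -1.2], [-1.1, 0.1], [1.1, -0.9], [0.6, 0.5], [-0.1, -0.6], [-1.4, -2.4], [-2.4, -0.3], [-0.3, -0.6], [-0.9, -0.9], [-0.6, -0.7], [-1.0, -1.5], [-0.8, -1.0], [0.3, 0.1], [-0.2, -1.4]]
[ 0.5787083   0.05928793 -0.19038301] -10.908143204436726
[[-0.2, -0.7], [-0.6, 0.6], [1.7, -0.6], [1.2, 0.8], [0.4, 0.2], [-0.8, -1.8], [-1.7, 0.4], [0.3, 0.2], [-1.6, -1.1], [-1.3, -1.2], [-1.9, -1.9], [-1.7, -1.5], [-0.5, -0.5], [-0.9, -2.0]]
[ 0.58232438  0.06163963 -0.19673885] -11.272305580208478
[[-1.0, -2.2], [-1.4, -1.0], [0.8, -1.7], [0.3, -0.3], [-0.4, -1.8], [-1.6, -3.6], [-2.8, -1.5], [-0.7, -1.9], [-0.6, -0.2], [-0.1, 0.2], [-0.4, -0.6], [-0.1, -0.0], [1.0, 1.2], [0.4, -0.5]]
```

```bash
cat > go.py <<'E'
# usage: go.py dockx docky tipz  (m) -> row numbers dx dy dz twist, tool x along dock +y
import sys
from h import *
from scipy.spatial.transform import Rotation as R
D=np.load('D.npy'); s=manip.get_state()
q=s['ee_rot']; Rt=R.from_quat(np.r_[q[1:],q[0]]); M=Rt.as_matrix()
p=d2w([float(v) for v in sys.argv[1:4]],D)[0]; p[2]+=.014
yaw=np.arctan2(M[1,0],M[0,0]); dy=D[2]+np.pi/2-yaw
c,sn=np.cos(D[2]),np.sin(D[2]); e=s['position']-[D[0],D[1],.014]; dk=np.array([c*e[0]+sn*e[1],-sn*e[0]+c*e[1],e[2]])
F=s['contact_force']; 
print('t',round(s['clock'],2),'dock tip mm',(dk*1e3).round(1),'F dock',np.round([c*F[0]+sn*F[1],-sn*F[0]+c*F[1],F[2]],2),'w',round(s['width'],4),'q',s['qpos'].round(2))
print('target',p.round(4),'row',(M.T@(p-s['position'])/.5).round(4),'twist',round(-dy/np.pi,4),'tilt z',M[:,2].round(3))
E
python3 go.py .066 -.130 .12
```

```text
t 0.1 dock tip mm [-272.5 -670.3  201.6] F dock [-0.03  0.67  0.22] w 0.0853 q [-1.37  0.28  1.51 -0.    1.36 -0.12]
target [ 0.6197 -0.0795  0.134 ] row [ 1.1237 -0.6025  0.1645] twist -0.3349 tilt z [-0.     0.002 -1.   ]
```

>>> {"name": "step_arm", "arguments": {"moves": [0.56,-0.3,0,-0.335,1,0.56,-0.3,0,-0.335,1,0.56,-0.3,0,-0.335,1,0.56,-0.3,0,-0.335,1,0.56,-0.3,0,-0.335,1], "force": 60}}

```text
clock: 0.6
position: [0.3555, -0.361, 0.2161]
ee_rot: [-0.0, 0.858, 0.514, 0.0]
contact_force: [1.4, 0.1, -0.7]
width: 0.0121
```

```bash
python3 go.py .066 -.130 .12
```

```text
t 0.6 dock tip mm [-139.  -457.1  202.1] F dock [ 1.38  0.4  -0.74] w 0.0121 q [-0.93  0.17  1.64  0.    1.32 -0.44]
target [ 0.6197 -0.0795  0.134 ] row [0.7455 0.2009 0.1643] twist -0.0944 tilt z [-0.  0. -1.]
```

>>> {"name": "step_arm", "arguments": {"moves": [0.7455,0.2,0,-0.094,1,0.7455,0.2,0,-0.094,1,0.7455,0.2,0,-0.094,1,0.7455,0.2,0,-0.094,1,0.7455,0.2,0,-0.094,1]}}

```text
clock: 1.1
position: [0.5274, -0.1793, 0.2161]
ee_rot: [-0.0, 0.774, 0.633, -0.0]
contact_force: [-0.2, -1.3, -1.1]
width: 0.0004
```

```bash
python3 go.py .066 -.130 .12
```

```text
t 1.1 dock tip mm [  -5.3 -245.8  202.1] F dock [ 0.09 -1.36 -1.13] w 0.0004 q [-0.45  0.25  1.54 -0.    1.35 -0.25]
target [ 0.6197 -0.0795  0.134 ] row [0.2325 0.1411 0.1642] twist -0.0021 tilt z [-0. -0. -1.]
```

>>> {"name": "step_arm", "arguments": {"moves": [0.22,0.135,0,0,1,0.22,0.135,0,0,1,0.22,0.135,0.164,0,1,0.22,0.135,0.164,0,1,0.22,0.135,0.164,0,1]}}

```text
clock: 1.6
position: [0.6113, -0.0843, 0.1285]
ee_rot: [-0.005, 0.774, 0.634, -0.003]
contact_force: [-0.4, -1.2, -0.7]
width: 0.0002
```

>>> {"name": "step_arm", "arguments": {"moves": [0,0,0,0,1,0,0,0,0,1]}}

```text
clock: 1.8
position: [0.6155, -0.088, 0.1365]
ee_rot: [0.001, 0.775, 0.632, 0.001]
contact_force: [0.4, -0.4, 0.4]
width: 0.0003
```

```bash
python3 go.py .066 -.130 .07
python3 - <<'E'
from h import *
d=cam('top'); s=cam('scene')
a=cv2.resize(d['frame'][140:280,200:390],None,fx=4,fy=4,interpolation=cv2.INTER_CUBIC)
b=cv2.resize(s['frame'][170:310,250:440],None,fx=4,fy=4,interpolation=cv2.INTER_CUBIC)
cv2.imwrite('pics/s2.png',b); cv2.imwrite('pics/t2.png',a)
E
```

```text
t 1.8 dock tip mm [  63.6 -139.2  122.5] F dock [ 0.45 -0.36  0.38] w 0.0003 q [-0.25  0.4   1.53 -0.    1.21 -0.05]
target [ 0.6197 -0.0795  0.084 ] row [0.0185 0.0044 0.105 ] twist -0.0024 tilt z [ 0.003 -0.001 -1.   ]
```

View pics/s2.png

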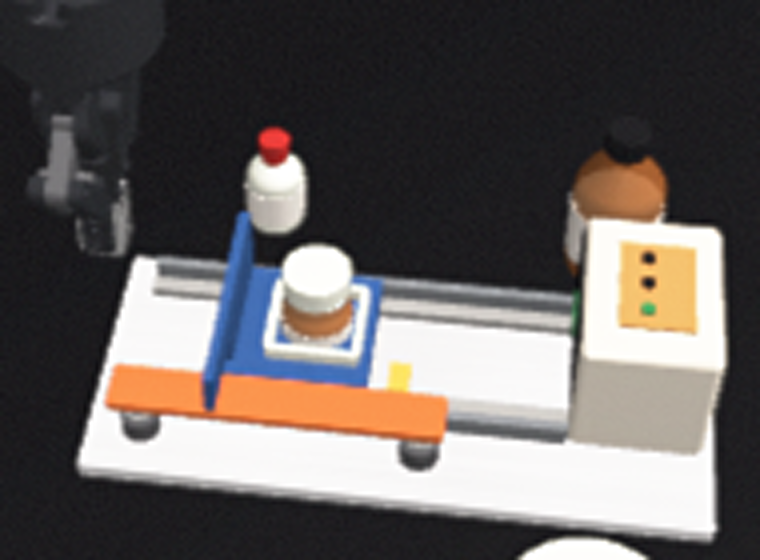

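The scene crop shows the closed fingertips at about (103,250), above and behind the wing, which is at (210,390). I'll lower to 70 mm and check the alignment by overlaying the predicted points.

>>> {"name": "step_arm", "arguments": {"moves": [0.018,0.004,0.05,-0.002,1,0.018,0.004,0.1,-0.002,1,0.018,0.004,0.1,-0.002,1,0.018,0.004,0.1,-0.002,1]}}

```text
clock: 2.3
position: [0.6188, -0.0792, 0.0857]
ee_rot: [0.001, 0.773, 0.635, 0.0]
contact_force: [0.7, 0.7, 1.5]
width: -0.0002
```

```bash
python3 go.py .066 -.130 .05
python3 - <<'E'
from h import *
D=np.load('D.npy'); out=[]; st=manip.get_state()['position']
for n,(x0,y0) in (('top',(230,160)),('scene',(250,200))):
    d=cam(n); a=cv2.resize(d['frame'][y0:y0+100,x0:x0+150],None,fx=5,fy=5,interpolation=cv2.INTER_CUBIC)
    B=d2w([(.08,.028,.048),(.052,.028,.048),(.052,-.15,.048),(.08,-.15,.048)],D)
    g=lambda P:(((proj(P,d)-[x0,y0])+.5)*5-.5).round().astype(int)
    cv2.polylines(a,[g(B)],True,(0,255,0),1)
    W=d2w([(.03,-.096,.076),(.082,-.096,.076),(.082,-.096,.052)],D); cv2.polylines(a,[g(W)],False,(0,255,255),1)
    ax=d2w([(.011,0,0),(0,.011,0)],np.r_[0,0,D[2]])
    tip=st-[0,0,.014]; u,v=ax[1],ax[0]*14.5/11
    cv2.polylines(a,[g([tip+u+v,tip+u-v,tip-u-v,tip-u+v])],True,(255,0,255),1); out.append(a)
cv2.imwrite('pics/o3.png',cv2.resize(np.vstack(out),(450,600)) if 0 else np.vstack(out)[:, :]) 
cv2.imwrite('pics/o3.png',cv2.resize(np.vstack(out),(450,600),interpolation=cv2.INTER_AREA))
E
```

```text
t 2.3 dock tip mm [  65.  -129.9   71.7] F dock [0.56 0.77 1.48] w -0.0002 q [-0.24  0.44  1.59 -0.    1.11 -0.04]
target [ 0.6197 -0.0795  0.064 ] row [-0.0003  0.0019  0.0433] twist -0.0004 tilt z [ 0.001 -0.001 -1.   ]
```

View pics/o3.png

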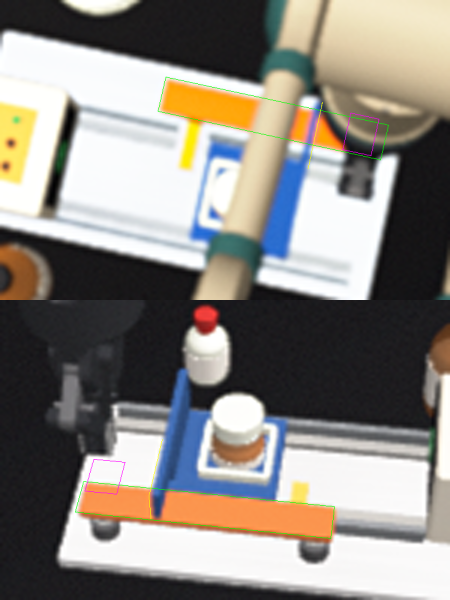

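The bar and wing overlays fit well. The fingertip seen in the scene, about (97,450), sits above and behind the predicted spot at (105,478), so I'll quantify that offset.

Run:
```python
from h import *
import pickle
D=np.load('D.npy'); d=pickle.load(open('scene1.pkl','rb')); t=pickle.load(open('top1.pkl','rb'))
for n,dd in(('s',d),('t',t)):
    R,_=cv2.Rodrigues(dd['rvec']); print(n,'campos',(-R.T@dd['tvec']).round(3))
for obs,tp in (((103/4+250,252/4+170),(.0636,-.1392,.1225)),((97/3+250,(452-300)/3+200),(.065,-.1299,.0717))):
    P=lambda o:proj(d2w([np.add(tp,o)],D),d)[0]
    b=P((0,0,0)); print('obs-pred',(np.array(obs)-b).round(1),'per 10mm x,y,z',[(P(o)-b).round(2).tolist() for o in((.01,0,0),(0,.01,0),(0,0,.01))])
d=get_image('top'); s=get_image('scene')
a=cv2.resize(s['frame'][195:275,255:335],(600,600),interpolation=cv2.INTER_CUBIC)
a=(255*(a/255.)**.5).astype(np.uint8); cv2.imwrite('pics/z4.png',a)
```

```text
s campos [ 1.218 -0.019  0.767]
t campos [ 0.484 -0.024  1.068]
obs-pred [-2.3 -7.6] per 10mm x,y,z [[-1.07, 3.69], [4.93, 0.47], [-0.46, -3.45]]
obs-pred [-2.2 -7.6] per 10mm x,y,z [[-0.98, 3.68], [4.75, 0.48], [-0.39, -3.18]]
```

View pics/z4.png

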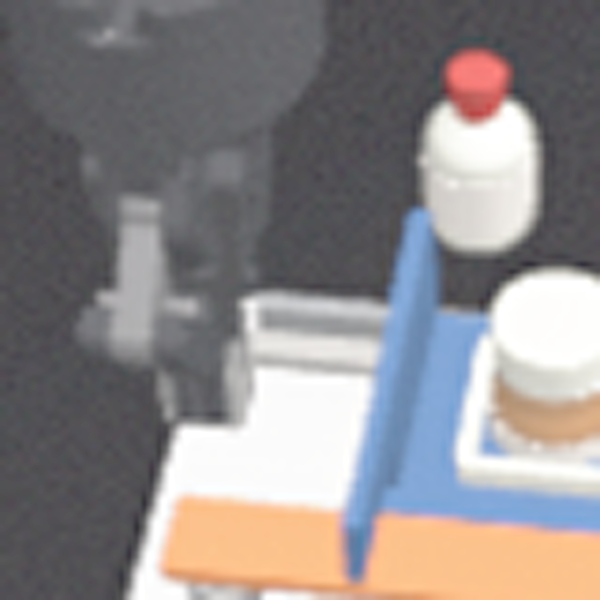

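The closed tip's bottom edge is at (205,420) in this crop, about 8 px above the prediction. It is either ~24 mm higher or ~20 mm toward dock −x than expected. The top view should tell which.

Run:
```python
from h import *
D=np.load('D.npy'); st=manip.get_state()['position']
d=get_image('top'); x0,y0=315,180
a=cv2.resize(d['frame'][y0:y0+60,x0:x0+60],(600,600),interpolation=cv2.INTER_CUBIC)
a=(255*(a/255.)**.45).astype(np.uint8)
g=lambda P:(((proj(P,d)-[x0,y0])+.5)*10-.5).round().astype(int)
ax=d2w([(.0145,0,0),(0,.011,0)],np.r_[0,0,D[2]])
for dz,c in((-.014,(255,0,255)),(.06,(0,255,0))):
    t=st+[0,0,dz]; cv2.polylines(a,[g([t+ax[1]+ax[0],t+ax[1]-ax[0],t-ax[1]-ax[0],t-ax[1]+ax[0]])],True,c,1)
cv2.imwrite('pics/z5.png',a)
```

```text
(no output)
```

View pics/z5.png

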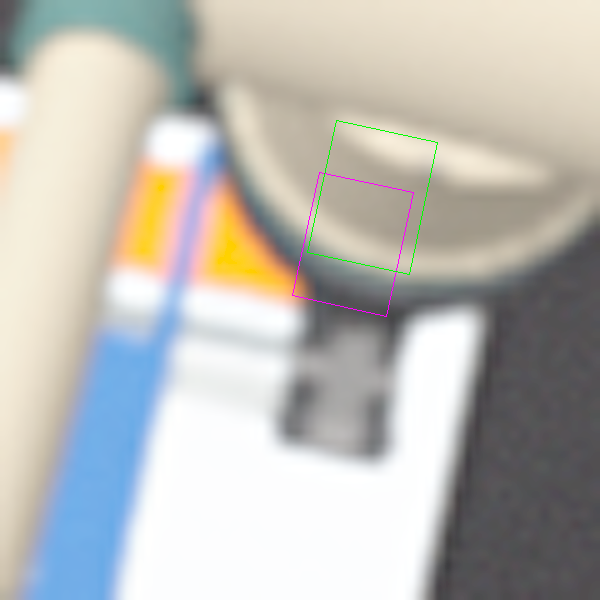

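The top view shows only the −x knuckle, at (335,400), and the tip stays hidden. I'll settle it by a gentle descent with force feedback; behind the wing there is nothing else under the tip.

>>> {"name": "step_arm", "arguments": {"moves": [0,0.002,0.012,0,1,0,0.002,0.024,0,1,0,0.002,0.034,0,1,0,0.002,0.034,0,1]}}

```text
clock: 2.95
position: [0.6185, -0.0785, 0.0661]
ee_rot: [-0.001, 0.772, 0.635, -0.001]
contact_force: [-0.9, 0.3, -0.1]
width: -0.0003
```

>>> {"name": "step_arm", "arguments": {"moves": [0,0,0.004,0,1,0,0,0.008,0,1,0,0,0.012,0,1,0,0,0.012,0,1]}}

```text
clock: 3.35
position: [0.6192, -0.0787, 0.0611]
ee_rot: [-0.0, 0.772, 0.635, -0.0]
contact_force: [-0.1, 0.4, 0.3]
width: 0.0003
```

```bash
python3 go.py .066 -.130 .045
```

```text
t 3.35 dock tip mm [  65.4 -129.3   47.1] F dock [-0.14  0.35  0.26] w 0.0003 q [-0.24  0.47  1.62 -0.    1.06 -0.04]
target [ 0.6197 -0.0795  0.059 ] row [-0.0014  0.0012  0.0042] twist -0.0002 tilt z [-0. -0. -1.]
```

>>> {"name": "step_arm", "arguments": {"moves": [0,0,0.004,0,1,0,0,0.006,0,1,0,0,0.006,0,1]}}

```text
clock: 3.65
position: [0.6192, -0.0786, 0.0582]
ee_rot: [-0.0, 0.772, 0.635, -0.0]
contact_force: [0.2, -0.0, -0.5]
width: -0.0002
```

>>> {"name": "step_arm", "arguments": {"moves": [0,0,0.004,0,1,0,0,0.006,0,1,0,0,0.006,0,1]}}

```text
clock: 3.95
position: [0.6192, -0.0787, 0.0551]
ee_rot: [-0.0, 0.772, 0.635, -0.0]
contact_force: [-0.3, 0.1, -0.1]
width: 0.0004
```

```bash
python3 go.py .066 -.130 .038
python3 - <<'E'
from h import *
s=get_image('scene')
a=cv2.resize(s['frame'][205:285,255:335],(600,600),interpolation=cv2.INTER_CUBIC)
cv2.imwrite('pics/z6.png',(255*(a/255.)**.5).astype(np.uint8))
E
```

```text
t 3.95 dock tip mm [  65.4 -129.3   41.1] F dock [-0.3   0.07 -0.15] w 0.0004 q [-0.24  0.47  1.62 -0.    1.05 -0.04]
target [ 0.6197 -0.0795  0.052 ] row [-0.0014  0.0013  0.0063] twist -0.0002 tilt z [-0. -0. -1.]
```

View pics/z6.png

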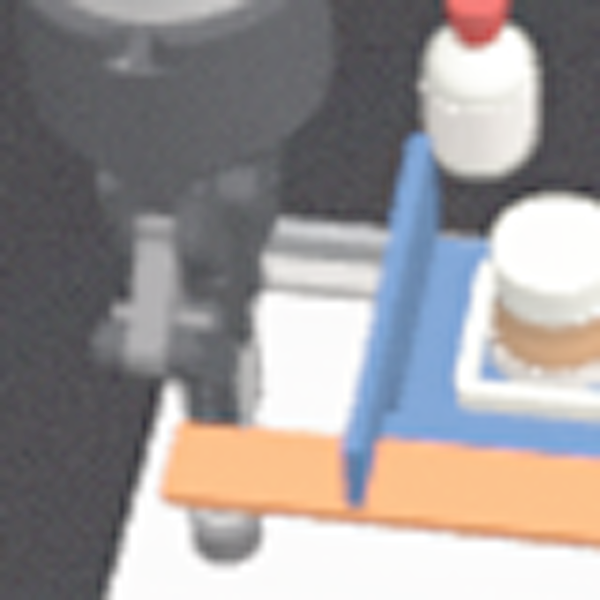

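The finger is now behind the bar: the bar's back edge cuts it off at row 425 and there is no force. The tip is therefore really offset toward dock −x. I'll check the robot frame against the cameras using the initial images.

Run:
```python
from h import *
import pickle
D=np.load('D.npy')
T=pickle.load(open('top1.pkl','rb')); S=pickle.load(open('scene1.pkl','rb'))
p0=np.array([.1834,-.5444,.2156-.001]) # open tips ~1mm ahead
ty=np.array([np.sin(np.radians(18.6)),-np.cos(np.radians(18.6)),0])
for n,d in(('top',T),('scene',S)): print(n,'base',proj([[0,0,0.0]],d).round(),'tips open inner/outer',proj([p0+k*ty for k in(-.057,-.0425,.0425,.057)],d).round(1).tolist())
o=[]
o.append(cv2.resize(T['frame'][410:480,540:640],(500,350),interpolation=cv2.INTER_CUBIC)); o.append(cv2.resize(S['frame'][20:110,30:130],(278,250),interpolation=cv2.INTER_CUBIC))
c=np.zeros((600,500,3),np.uint8); c[:350]=o[0]; c[350:,:278]=o[1]
cv2.imwrite('pics/z7.png',(255*(c/255.)**.5).astype(np.uint8))
```

```text
top base [[310. 464.]] tips open inner/outer [[558.2, 429.7], [564.9, 427.2], [603.7, 412.8], [610.2, 410.3]]
scene base [[313. 122.]] tips open inner/outer [[118.1, 92.4], [112.1, 93.6], [76.4, 100.7], [70.2, 102.0]]
```

View pics/z7.png

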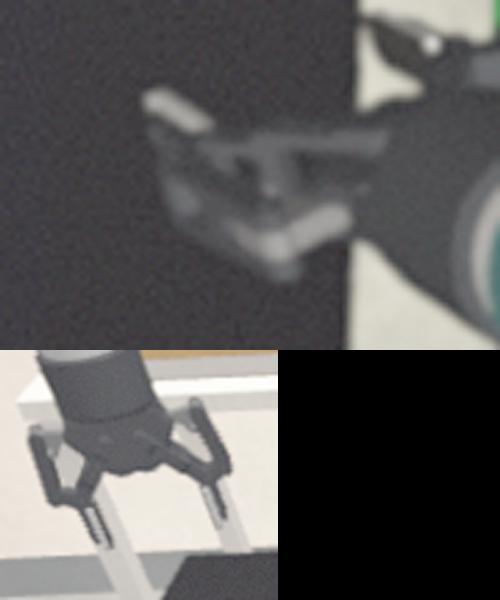

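In the initial scene image the tips are also ~10 px above the prediction, and the base matches. So the reading looks biased either in z or in x. If it is z, further descent will make the finger cover orange pixels; if it is x, it will not. I'll test that numerically.

```bash
cat > om.py <<'E'
from h import *
d=get_image('scene'); f=d['frame'][205:285,255:345]
h=cv2.cvtColor(f,cv2.COLOR_BGR2HSV); m=((h[...,0]<18)&(h[...,1]>120)&(h[...,2]>120))
np.save('om_new.npy',m)
print('orange total',m.sum(),'per col 275..300',m[40:,20:46].sum(0).tolist(), 'top row per col',[int(205+40+np.argmax(m[40:,c])) for c in range(20,46,2)])
E
python3 om.py
```

```text
orange total 839 per col 275..300 [0, 0, 5, 8, 11, 12, 12, 11, 11, 11, 11, 11, 11, 12, 12, 11, 11, 10, 11, 11, 11, 11, 11, 11, 11, 8] top row per col [245, 267, 261, 261, 262, 262, 262, 262, 262, 263, 263, 263, 263]
```

>>> {"name": "step_arm", "arguments": {"moves": [-0.002,0.002,0.006,0,1,-0.002,0.002,0.012,0,1,-0.002,0.002,0.012,0,1]}}

```text
clock: 4.35
position: [0.6197, -0.0798, 0.0487]
ee_rot: [-0.0, 0.772, 0.635, -0.0]
contact_force: [0.2, -0.0, 0.0]
width: -0.0001
```

```bash
python3 om.py;python3 go.py .066 -.130 .03
```

```text
orange total 818 per col 275..300 [0, 0, 5, 8, 9, 10, 9, 9, 9, 9, 9, 9, 9, 10, 12, 12, 11, 10, 11, 11, 11, 11, 11, 11, 11, 8] top row per col [245, 267, 263, 264, 264, 264, 264, 262, 262, 263, 263, 263, 263]
t 4.4 dock tip mm [  66.2 -130.3   35. ] F dock [-0.78  0.99 -0.94] w 0.0003 q [-0.24  0.48  1.63 -0.    1.04 -0.04]
target [ 0.6197 -0.0795  0.044 ] row [ 0.0006 -0.0005  0.01  ] twist -0.0002 tilt z [-0.001  0.    -1.   ]
```

Orange is being covered as the tip descends, so the tip is above the bar but ~20 mm higher than the reading. I'll continue down with force feedback.

>>> {"name": "step_arm", "arguments": {"moves": [0,0,0.006,0,1,0,0,0.012,0,1,0,0,0.016,0,1,0,0,0.016,0,1]}}

```text
clock: 4.8
position: [0.6198, -0.0798, 0.0409]
ee_rot: [-0.0, 0.772, 0.635, -0.0]
contact_force: [-0.1, -0.6, 0.5]
width: 0.0
```

>>> {"name": "step_arm", "arguments": {"moves": [0,0,0.003,0,1,0,0,0.006,0,1,0,0,0.006,0,1]}}

```text
clock: 5.1
position: [0.62, -0.0798, 0.0382]
ee_rot: [-0.0, 0.772, 0.635, -0.0]
contact_force: [-0.0, -0.3, -0.8]
width: -0.0003
```

```bash
python3 om.py;python3 go.py .066 -.130 .03
```

```text
orange total 783 per col 275..300 [0, 0, 5, 8, 7, 7, 6, 6, 6, 6, 6, 5, 5, 7, 8, 12, 11, 10, 11, 11, 11, 11, 11, 11, 11, 8] top row per col [245, 267, 265, 267, 267, 267, 268, 266, 262, 263, 263, 263, 263]
t 5.15 dock tip mm [  66.5 -130.3   24.3] F dock [-0.25 -0.06  0.98] w -0.0004 q [-0.24  0.49  1.64 -0.    1.01 -0.04]
target [ 0.6197 -0.0795  0.044 ] row [ 0.0006 -0.0009 -0.0114] twist -0.0002 tilt z [-0. -0. -1.]
```

>>> {"name": "step_arm", "arguments": {"moves": [0,0,0.003,0,1,0,0,0.006,0,1,0,0,0.006,0,1]}}

```text
clock: 5.45
position: [0.62, -0.0798, 0.0351]
ee_rot: [-0.0, 0.772, 0.635, -0.0]
contact_force: [-0.7, -0.7, -0.6]
width: -0.0003
```

>>> {"name": "step_arm", "arguments": {"moves": [0,0,0.003,0,1,0,0,0.006,0,1,0,0,0.006,0,1]}}

```text
clock: 5.75
position: [0.6203, -0.0799, 0.0326]
ee_rot: [0.0, 0.772, 0.635, 0.0]
contact_force: [-0.9, 0.3, 2.5]
width: -0.0001
```

```bash
python3 om.py;python3 go.py .066 -.130 .03
python3 - <<'E'
from h import *
o=[]
for n,(x0,y0) in (('top',(315,180)),('scene',(255,205))):
    d=cam(n); a=cv2.resize(d['frame'][y0:y0+80,x0:x0+80],(400,400),interpolation=cv2.INTER_CUBIC)
    o.append((255*(a/255.)**.5).astype(np.uint8))
cv2.imwrite('pics/z8.png',np.hstack(o))
E
```

```text
orange total 768 per col 275..300 [0, 0, 4, 8, 6, 5, 4, 4, 4, 4, 4, 5, 4, 5, 6, 11, 11, 11, 11, 11, 11, 11, 11, 11, 11, 8] top row per col [245, 268, 267, 269, 269, 269, 270, 268, 263, 263, 263, 263, 263]
t 5.8 dock tip mm [  66.7 -130.3   18.7] F dock [-1.06  0.58  2.9 ] w -0.0001 q [-0.24  0.5   1.65 -0.    1.   -0.04]
target [ 0.6197 -0.0795  0.044 ] row [ 0.0006 -0.0013 -0.0225] twist -0.0002 tilt z [ 0. -0. -1.]
```

View pics/z8.png

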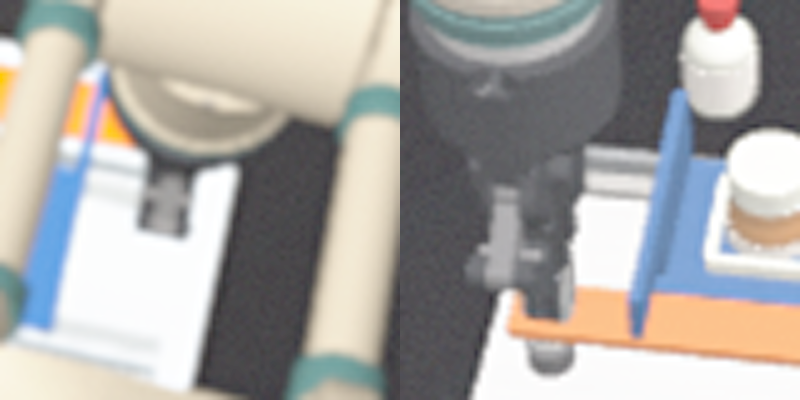

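The finger now stands on the bar at (545,315), behind the wing at (640,300), with Fz about 2.7 N. Next I press 8 mm in steps.

>>> {"name": "step_arm", "arguments": {"moves": [0,0,0.004,0,1,0,0,0.008,0,1,0,0,0.012,0,1,0,0,0.016,0,1,0,0,0.016,0,1]}}

```text
clock: 6.4
position: [0.6203, -0.0799, 0.0244]
ee_rot: [0.0, 0.772, 0.635, 0.0]
contact_force: [-2.0, 0.8, 5.1]
width: -0.0001
```

>>> {"name": "step_arm", "arguments": {"moves": [0,0,0,0,1,0,0,0,0,1]}}

```text
clock: 6.6
position: [0.6203, -0.0799, 0.0246]
ee_rot: [0.0, 0.772, 0.635, 0.0]
contact_force: [-0.7, -0.2, 6.1]
width: 0.0
```

```bash
python3 om.py;python3 go.py .066 -.130 .03
```

```text
orange total 775 per col 275..300 [0, 0, 3, 7, 6, 5, 4, 4, 5, 5, 4, 4, 4, 4, 5, 9, 11, 11, 11, 11, 11, 11, 11, 12, 12, 11] top row per col [245, 271, 269, 271, 271, 272, 272, 271, 265, 265, 265, 265, 265]
t 6.65 dock tip mm [  66.7 -130.3   10.7] F dock [-0.87 -0.46  6.16] w -0.0001 q [-0.24  0.5   1.65 -0.    0.98 -0.04]
target [ 0.6197 -0.0795  0.044 ] row [ 0.0006 -0.0014 -0.0386] twist -0.0002 tilt z [ 0. -0. -1.]
```

>>> {"name": "step_arm", "arguments": {"moves": [0,0,0.003,0,1,0.006,0,0.003,0,1,0.014,0,0.003,0,1,0.022,0,0.003,0,1,0.03,0,0.003,0,1]}}

```text
clock: 7.15
position: [0.6239, -0.0669, 0.0236]
ee_rot: [0.002, 0.772, 0.635, -0.0]
contact_force: [-1.0, -4.0, 5.7]
width: -0.0004
```

>>> {"name": "step_arm", "arguments": {"moves": [0.008,0,0,0,1,0.016,0,0,0,1,0.024,0,0,0,1,0.032,0,0,0,1,0.04,0,0,0,1]}}

```text
clock: 7.65
position: [0.6278, -0.0478, 0.0236]
ee_rot: [0.002, 0.772, 0.636, -0.001]
contact_force: [-0.7, -6.3, 6.4]
width: 0.0002
```

```bash
python3 om.py|cut -c1-200;python3 go.py .066 .0 .0093
```

```text
orange total 749 per col 275..300 [0, 0, 2, 7, 10, 11, 12, 12, 12, 12, 12, 11, 9, 9, 9, 8, 8, 8, 8, 8, 4, 4, 3, 3, 3, 3] top row per col [245, 272, 265, 264, 264, 264, 267, 268, 268, 268, 273, 274, 27
t 7.7 dock tip mm [ 67.8 -96.7   9.6] F dock [ 0.37 -4.17  6.47] w -0.0 q [-0.18  0.51  1.65 -0.    0.98  0.01]
target [0.6447 0.0481 0.0233] row [ 1.933e-01 -3.600e-03 -1.000e-04] twist 0.0002 tilt z [ 0.002 -0.003 -1.   ]
```

>>> {"name": "step_arm", "arguments": {"moves": [0.01,0,0,0,1,0.02,0,0,0,1,0.03,0,0,0,1,0.04,0,0,0,1,0.05,0,0,0,1]}}

```text
clock: 8.2
position: [0.6326, -0.0233, 0.0236]
ee_rot: [0.002, 0.772, 0.636, -0.001]
contact_force: [-0.9, -5.7, 7.5]
width: -0.0
```

>>> {"name": "step_arm", "arguments": {"moves": [0.01,0,0,0,1,0.02,0,0,0,1,0.03,0,0,0,1,0.04,0,0,0,1,0.05,0,0,0,1]}}

```text
clock: 8.7
position: [0.6374, 0.0013, 0.0235]
ee_rot: [0.002, 0.772, 0.635, -0.001]
contact_force: [-1.1, -5.7, 6.4]
width: -0.0001
```

```bash
cat > bl.py <<'E'
from h import *
D=np.load('D.npy')
d=get_image('scene'); f=d['frame']; h=cv2.cvtColor(f,cv2.COLOR_BGR2HSV)
m=((h[...,0]>95)&(h[...,0]<130)&(h[...,1]>100)&(h[...,2]>60)); m[:, 450:]=0;m[:220]=0
ys,xs=np.nonzero(m); 
# deck far(+y) edge on row band
r=int(np.median(ys)); cs=np.nonzero(m[r])[0]; print('blue n',m.sum(),'cols',xs.min(),xs.max(),'row',r,cs.min(),cs.max())
for t in (0,.05,.09,.1,.102,.105,.108): print(t,'deck +y corner pred',proj(d2w([(.04,-.016+t,.032),(-.04,-.016+t,.032),(-.02,-.096+t,.076)],D),d).round(1).tolist())
E
python3 bl.py;python3 go.py .066 .0 .0093
```

```text
blue n 547 cols 328 370 row 260 330 368
0 deck +y corner pred [[340.6, 266.7], [344.7, 239.6], [307.5, 229.1]]
0.05 deck +y corner pred [[364.0, 269.1], [366.9, 241.7], [330.3, 231.1]]
0.09 deck +y corner pred [[382.9, 271.0], [384.8, 243.3], [348.7, 232.8]]
0.1 deck +y corner pred [[387.6, 271.5], [389.3, 243.8], [353.3, 233.3]]
0.102 deck +y corner pred [[388.6, 271.6], [390.2, 243.8], [354.3, 233.3]]
0.105 deck +y corner pred [[390.0, 271.7], [391.5, 244.0], [355.7, 233.5]]
0.108 deck +y corner pred [[391.4, 271.9], [392.9, 244.1], [357.0, 233.6]]
t 8.75 dock tip mm [ 67.8 -46.4   9.6] F dock [ 0.35 -3.84  6.93] w -0.0 q [-0.1   0.52  1.63 -0.    0.99  0.09]
target [0.6447 0.0481 0.0233] row [ 0.0927 -0.0036  0.0003] twist 0.0002 tilt z [ 0.002 -0.003 -1.   ]
```

The shuttle has passed the tooth and travelled about 57 mm. The bar is still held at about 6.5 N. I'll continue the push.

>>> {"name": "step_arm", "arguments": {"moves": [0.01,0,0,0,1,0.02,0,0,0,1,0.03,0,0,0,1,0.04,0,0,0,1,0.05,0,0,0,1]}}

```text
clock: 9.25
position: [0.6422, 0.0258, 0.0236]
ee_rot: [0.002, 0.772, 0.636, -0.001]
contact_force: [-0.9, -5.4, 7.6]
width: 0.0
```

>>> {"name": "step_arm", "arguments": {"moves": [0.008,0,0,0,1,0.016,0,0,0,1,0.024,0,0,0,1,0.03,0,0,0,1,0.036,0,0,0,1]}}

```text
clock: 9.75
position: [0.6457, 0.0435, 0.0236]
ee_rot: [0.002, 0.772, 0.636, -0.001]
contact_force: [-0.6, -5.5, 6.6]
width: -0.0001
```

```bash
python3 bl.py|head -1;python3 go.py .066 .005 .0093
```

```text
blue n 481 cols 350 390 row 264 350 388
t 9.8 dock tip mm [67.8 -3.8  9.6] F dock [-0.75 -5.26  6.19] w -0.0 q [-0.04  0.53  1.6  -0.    1.    0.16]
target [0.6457 0.053  0.0233] row [ 0.0176 -0.0037  0.0005] twist 0.0001 tilt z [ 0.002 -0.003 -1.   ]
```

Travel is about 100 mm. The last stretch goes slowly until the stop shows in the force.

>>> {"name": "step_arm", "arguments": {"moves": [0.003,0,0,0,1,0.006,0,0,0,1,0.009,0,0,0,1,0.012,0,0,0,1]}}

```text
clock: 10.2
position: [0.6468, 0.0492, 0.0236]
ee_rot: [0.002, 0.772, 0.636, -0.001]
contact_force: [0.1, -6.1, 6.8]
width: -0.0001
```

>>> {"name": "step_arm", "arguments": {"moves": [0.002,0,0,0,1,0.004,0,0,0,1,0.004,0,0,0,1]}}

```text
clock: 10.5
position: [0.6471, 0.0505, 0.0236]
ee_rot: [0.002, 0.772, 0.636, -0.001]
contact_force: [-0.3, -7.6, 7.8]
width: 0.0001
```

```bash
python3 bl.py|head -1;python3 go.py .066 .005 .0093
```

```text
blue n 476 cols 353 393 row 265 355 392
t 10.55 dock tip mm [67.8  2.8  9.6] F dock [ 0.33 -8.6   6.87] w 0.0001 q [-0.03  0.53  1.6  -0.01  1.01  0.17]
target [0.6457 0.053  0.0233] row [ 0.0044 -0.0037  0.0005] twist 0.0002 tilt z [ 0.001 -0.005 -1.   ]
```

>>> {"name": "step_arm", "arguments": {"moves": [0.002,0,0,0,1,0.004,0,0,0,1,0.004,0,0,0,1]}}

```text
clock: 10.85
position: [0.6471, 0.0504, 0.0236]
ee_rot: [0.003, 0.772, 0.636, -0.002]
contact_force: [-2.4, -12.9, 7.8]
width: 0.0
```

```bash
python3 bl.py|head -1;python3 go.py .066 .005 .0093
```

```text
blue n 472 cols 353 393 row 265 355 392
t 10.9 dock tip mm [67.8  2.8  9.6] F dock [  1.04 -13.54   8.55] w -0.0 q [-0.02  0.54  1.6  -0.01  1.01  0.17]
target [0.6457 0.053  0.0233] row [ 0.0044 -0.0037  0.0005] twist 0.0004 tilt z [ 0.    -0.008 -1.   ]
```

The tip is stalled, the push force rose to 13.5 N and the blue edge did not move, so the shuttle is at the hard stop. I'll ease the side pressure while still holding the bar down, then lift straight up.

>>> {"name": "step_arm", "arguments": {"moves": [-0.004,0,0,0,1,-0.01,0,0,0,1,-0.01,0,0,0,1]}}

```text
clock: 11.2
position: [0.6471, 0.0503, 0.0237]
ee_rot: [0.001, 0.773, 0.635, 0.001]
contact_force: [0.4, -0.1, 6.9]
width: -0.0
```

```bash
python3 bl.py|head -1;python3 go.py .066 .005 .0093
```

```text
blue n 483 cols 353 393 row 265 355 392
t 11.25 dock tip mm [67.8  2.7  9.6] F dock [ 0.27 -0.52  6.22] w 0.0001 q [-0.03  0.53  1.6  -0.    1.    0.17]
target [0.6457 0.053  0.0233] row [ 0.0046 -0.0037  0.0006] twist -0.0003 tilt z [ 0.003 -0.    -1.   ]
```

Side force is now near zero, with the bar still held at 6.5 N and the shuttle still home. Lifting.

>>> {"name": "step_arm", "arguments": {"moves": [0,0,-0.008,0,1,0,0,-0.016,0,1,0,0,-0.024,0,1,0,0,-0.032,0,1,0,0,-0.05,0,1]}}

```text
clock: 11.75
position: [0.6443, 0.0508, 0.0468]
ee_rot: [-0.001, 0.772, 0.635, -0.001]
contact_force: [0.1, -0.3, -0.2]
width: -0.0
```

>>> {"name": "step_arm", "arguments": {"moves": [-0.01,0,-0.06,0,1,-0.02,0,-0.12,0,1,-0.03,0,-0.2,0,1,-0.1,0,-0.25,0,1,-0.2,0,-0.25,0,1]}}

```text
clock: 12.25
position: [0.6293, -0.0466, 0.1779]
ee_rot: [0.003, 0.771, 0.637, 0.003]
contact_force: [0.1, -1.5, 0.4]
width: 0.0001
```

>>> {"name": "step_arm", "arguments": {"moves": [-0.1,0,0,0,1,-0.2,0,0,0,1,-0.3,0,0,0,1,-0.35,0,0,0,1,-0.35,0,0,0,1]}}

```text
clock: 12.75
position: [0.5916, -0.223, 0.1727]
ee_rot: [0.0, 0.774, 0.633, -0.001]
contact_force: [-0.0, 0.6, 0.0]
width: -0.0003
```

```bash
python3 bl.py|head -1;python3 go.py .066 .005 .0093
python3 - <<'E'
from h import *
o=[]
for n,(x0,y0) in (('top',(200,160)),('scene',(262,215))):
    d=cam(n); o.append(cv2.resize(d['frame'][y0:y0+100,x0:x0+180],(540,300),interpolation=cv2.INTER_CUBIC))
cv2.imwrite('pics/end.png',np.vstack(o))
E
```

```text
blue n 574 cols 354 393 row 260 356 392
t 12.8 dock tip mm [  66.  -273.7  158.7] F dock [0.41 1.38 0.36] w 0.0 q [-0.47  0.39  1.45  0.    1.31 -0.27]
target [0.6457 0.053  0.0233] row [ 0.5573 -0.0018  0.2991] twist -0.0012 tilt z [-0.001  0.001 -1.   ]
```

View pics/end.png

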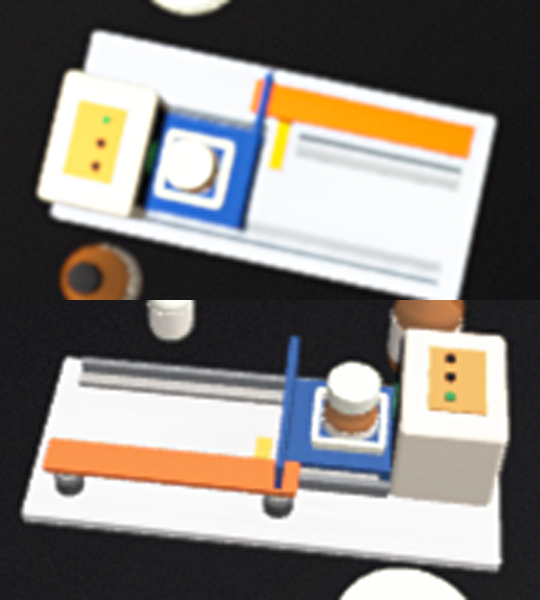

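The shuttle is against the reader with the jar upright in its seat. The yellow tooth stands just behind the shuttle, at (280,145) in the top half. The bar's back-left corner is at image row ~261, its original height, so the catch is up. Bystanders near the dock are where they were. Handing in.

Run:
```python
from h import *
s=manip.get_state(); print(s['clock'],abs(s['qd']).max().round(3),s['contact_force'].round(2)); print(job.sign_off())
```

```text
12.9 0.022 [0.33 0.29 0.24]
the job is handed in; nothing more can be done
None
```

The job is done and handed in at about 13 s. I pressed the orange bar to about 10 mm and held it there at 6–8 N the whole way. With it down, I pushed the shuttle past the catch by its wing until it stopped against the reader. I then eased off the side push, lifted so the bar could spring up, and moved the arm clear.

**Last checks:**
- **Home:** at the end of the push the tip stopped moving while the force rose to 13.5 N. The leading edge of the deck ended at column 393, where about 391–393 was predicted for full travel.
- **Catch:** the final picture shows the tooth standing behind the shuttle and the bar back at its original height.
- **Jar and bystanders:** the jar is upright in its seat, and the bystanders visible in the final close-up look unmoved. I did not look again at the ones farther off.
- **Robot:** it was touching nothing at hand-in.

**One disagreement:** the tip met the bar about 30 mm lower, by the arm's height reading, than the stated tool length implies. The pictures also showed the tip higher than predicted. I never found the cause, so I set the press height by contact force and pictures instead. The bar depth is therefore an estimate from the force and the image, and it is past the 7 mm the tooth needs.

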